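# Ratchet the wide cleanout cap home

### The arm

A 6-joint arm with a two-finger parallel gripper is mounted at the origin on the work surface. World frame = base frame: x ahead of the robot, y to its left, z up, the work surface at z = 0. Lengths are in mm, angles in rad, forces in N, time in s.
With the tool pointing down it reaches from about 400 to 925 mm from the base axis. Payload 12.5 kg.
Tool frame: the origin (TCP) lies between the finger pads; the fingertips stand 25 mm ahead of it and the grasp point (between the pads) lies 6 mm ahead of it; z points along the fingers, y is the line along which they close (so a half turn about z gives the same grasp; the last joint's range is limited). The gripper opens to 95 mm and grips with 3 to 60 N. Pads are 20 mm wide; open, the fingers measure 119 mm over their backs; the gripper's body (75 mm by 180 mm) begins 59 mm behind the grasp point.
Start: joints at [1.076, 0.491, 1.559, -0, 1.092, -0.106], TCP at [236.908, 578.376, 239.661] pointing down, gripper open.
Joint ranges: [-3.1, 3.1], [-0.84, 2.19], [0.05, 2.79], [-1.13, 4.28], [0.06, 2.93], [-2.69, 2.69]. Speed limits (rad/s): [2.22, 2.22, 2.79, 3.14, 3.14, 3.14].

### API

Orientations are given as [roll, pitch, yaw] about the fixed x, y, z axes, in that order (R = Rz(yaw) Ry(pitch) Rx(roll)).
In Python, from cell import state, read_camera, job_done, cut_out gives the robot as it stands. The module is installed in compiled form; this text tells all that it offers.
- The arm moves only by the tool jog_arm, never from a script. Its argument "motion" is a list of rows, each a list of 2 entries, a list of its own where there are three numbers: the shift along the tool's x, y, z in mm, then the turn about the tool's z in rad. A call has 1 to 5 rows; each row is the pose to reach, as a shift and turn from the pose commanded when the call began, along the tool's axes at that moment; what a row does not reach only later rows make up. A row lasts 1/10 s, in which the tool goes at most 50 mm and 8.59 degrees, less where a joint would pass 70% of its speed; a pose out of reach is approached as far as the arm can. A call with a gripper value outside its range is refused whole. "grip" is the closure, from 0 (fully open) to 1 (shut), set as the call begins (left out, the last holds). The fingers move at their own pace and stop on an object; the grip force is fixed at half the most. Time passes only in rows, so rows that repeat a pose let the fingers close. It gives the time, the measured TCP pose, the force, the opening and the grip force at its end, in the units of the state.
- state(): the state, without advancing time (a new reading comes with each control period).
- read_camera(name): name is "scene" or "top"; returns a dict with "img" (420x560x3 uint8, blue, green, red), "vertical_fov" (degrees; the focal length in pixels is half the picture's height over the tangent of half this angle, whatever the lens; pixels are square), "cx", "cy" (the principal point, pixels), "k1" (the pictures are not rectified: a ray, as slopes to the right and down, at radius r is drawn at 1 + k1 r^2 times it, then the intrinsics apply), "extrinsics" (4x4, takes a point from camera to world coordinates). Camera axes: x right, y up, looking along -z (the intrinsics and any distortion apply to the point x, -y, -z); pixel columns grow to the right and rows downward; lengths in mm; the calibration is good to about 2 mm. A picture is of the moment at which its call begins. There is no depth.
- job_done(): hands the job in; it is judged then, once.
Trained networks look in a picture, given as the dict that the camera call returned (one of the last four; its "shot" number tells which), for a name from the list of things; names that differ only in an ending like _2 or _b are one class to them, and where a whole thing is asked for, a point or a joint stands for the part that bears it (a point fixed in the world has none). Each returns a list of dicts, best first, with "p" (0 to 1); they miss things now and then, are a little off and sometimes report something else, mostly with a low value. They report only what shows in the picture. A call takes as long as a camera call.
- cut_out(name, picture): "region" (420x560 bool, what is visible of it) and "box" ([left, top, right, bottom] in pixels, round what is visible of it).
The state is a dict: "t": time; "joints": joint angles; "qvel": joint speeds; "tau": joint torques, N m; "eef_pos": TCP position; "tcp_rot": TCP orientation; "ft_force": force on the tool from outside, world axes, zero at the start; "moment": the same for the moment, N m; "opening": opening from 0.0 (shut) to 1.0 (fully open); "grip_force": force on a finger pad.
Only numpy, scipy, OpenCV 4.12 (cv2) and the standard library are available. Lean on these libraries where they do the work, as an engineer would, in place of code of your own. Each camera call takes 0.05 s, during which the arm holds its last target. There are 200 camera calls.

### The job

The drain has been rodded, so close up the wide waste fitting on the counter: hold the handle of the ratchet wrench that already sits on its cap and swing it back and forth, tightening clockwise as seen from above, until the ear on the cap's edge has come round against the upright stop lug of the fitting. Turn the cap with the wrench, not with the fingers, leave the narrow fitting's cap as it is, and let go of the wrench at the end.

Things in the scene. Friction and masses are not known exactly. Their poses are not given: they have to be found in the camera images.
- wide_board: Fixed plywood board 200 x 180 x 15 mm carrying the WIDE white waste fitting (stub 110 mm across, collar 122, top 52 mm up). Origin: centre of its underside, at counter height, on the vertical axis of cap and wrench; z up, -x roughly towards the robot. A like board carries the NARROW fitting (stub 64 mm across) with a like wrench; the two may be on either side.
- wide_grip (a point): Middle of the black handle of the ratchet wrench on the wide fitting, 155 mm from the turning axis, 79 mm above the counter. Handle level, 24 mm wide, 20 high, black from 105 to 210 mm from the axis, then a steel shank 18 wide towards the axis. The point's -x points outwards along the handle, z up. The wrench only turns about the vertical axis; it cannot be lifted off.
- wide_wrench (a joint): Angle of that wrench, rad, growing clockwise seen from above; 0: handle along the board's -x. Two copper stubs (95 mm from the axis, 98 mm high) limit it to -0.6 to 0.6. Clockwise it takes the cap along after up to 20 degrees idle travel (18 teeth), about 3 N at the handle; anticlockwise it slips freely, under 1 N. Stays where left.
- wide_cap (a joint): Turn of the grey cap on the wide fitting (114 mm across, top 63 mm up), rad, growing clockwise seen from above. Starts between 0 and 0.6, stiff, stays where left. At 2.2 its ear (16 mm wide, reaching 78 mm from the axis) meets the fitting's upright white stop lug, about 50 degrees clockwise from the board's +x, and it turns no further: home.
- narrow_ear (a point): Point on the ear of the NARROW fitting's grey cap, 44 mm from that fitting's axis, 62 mm above the counter. That cap is to stay as it is.

How it is judged (in metres and radians):
At the end, for the whole second after the job is handed in: The wide fitting's cap is home: its ear is against the stop lug to within 10 degrees (joint above 2.02 rad); the narrow fitting's cap has not been turned (its ear within 15 mm of where it started); the wrench has been let go (value of joint wide_cap above 2.02 rad and distance of narrow_ear from where it was at the start of the episode below 0.015 m); the robot touches nothing.
It fails at once if the narrow fitting's cap is turned (distance of narrow_ear from where it was at the start of the episode above 0.015 m).
It fails at once if the wide cap is pushed round with the fingers instead of the wrench (contact force between the fingers and wide_cap above 2 N).
It also fails if it takes over 72 s, if anything falls off the work surface, if the arm or the gripper's body presses on something with over 40 N, if the wrist force passes 120 N, or if a joint passes its speed limit or range.

## Working session

There is one attempt and no reset: what is moved stays moved. The work goes in short steps, Python scripts to look and compute and a tool call to move; the robot and the scene stay as the last step left them, time stands still between calls to the robot, and variables do not carry over. Pictures are saved under pics/ and viewed, at most 10 in all, crops included, and the job is handed in when it is done.

Besides the shell and the picture viewer there is one more tool, called after "Call:" by a JSON object that holds its "name" and its "arguments", one argument or row to a line. jog_arm: Moves the arm, as the interface text tells. Its arguments: {"type":"object","properties":{"motion":{"type":"array"},"grip":{"type":"number"}},"required":["motion"]}

```bash
mkdir -p pics; cat > h.py <<'E'
import numpy as np, cv2
from cell import state, read_camera, job_done, cut_out
def K(p):
    f=p["img"].shape[0]/2/np.tan(np.radians(p["vertical_fov"])/2)
    return np.array([[f,0,p["cx"]],[0,f,p["cy"]],[0,0,1.]]), np.array([p["k1"],0,0,0.])
def to_plane(p,uv,z):
    k,d=K(p); n=cv2.undistortPoints(np.float64(uv).reshape(-1,1,2),k,d)[:,0]
    E=np.array(p["extrinsics"]); r=np.c_[n[:,0],-n[:,1],-np.ones(len(n))]@E[:3,:3].T
    return E[:3,3]+r*((z-E[2,3])/r[:,2])[:,None]
def proj(p,P):
    k,d=K(p); E=np.array(p["extrinsics"]); c=(np.float64(P).reshape(-1,3)-E[:3,3])@E[:3,:3]
    return cv2.projectPoints(c*[1,-1,-1],np.zeros(3),np.zeros(3),k,d)[0][:,0]
E
python3 - <<'E'
from h import *
s=state(); print(s)
for n in("scene","top"):
    p=read_camera(n); im=p["img"].copy(); print(n,p["vertical_fov"],p["k1"],np.round(p["extrinsics"],2).tolist())
    for q,c in(("wide_board",(0,255,0)),("wide_grip",(0,0,255)),("wide_cap",(255,0,0)),("narrow_ear",(255,0,255))):
        for r in cut_out(q,p)[:2]:
            print(q,r["p"],r["box"],r["region"].sum())
            cs,_=cv2.findContours(r["region"].astype(np.uint8),0,2); cv2.drawContours(im,cs,-1,c,1)
            v,u=np.nonzero(r["region"]); m=[u.mean(),v.mean()]
            print('  c',m,to_plane(p,m,79)[0].round(),to_plane(p,m,15)[0].round())
    cv2.imwrite(f"pics/{n}1.png",cv2.resize(im,(784,588)))
E
```

```text
{'t': 0.0, 'joints': array([ 1.07642456e+00,  4.91573363e-01,  1.55944539e+00, -3.97859417e-05,
        1.09172620e+00, -1.05574185e-01]), 'qvel': array([ 4.91211427e-04,  9.95917785e-04,  4.00647073e-04, -4.93087245e-05,
       -1.23222951e-04, -7.08348667e-04]), 'tau': array([ 3.00042148e-04, -6.12660670e+01, -2.58171684e+01,  6.91851508e-02,
        4.83534706e-02, -9.80039704e-05]), 'eef_pos': array([236.7891469 , 578.16911331, 239.05456445]), 'tcp_rot': array([-3.14044306e+00, -8.63371214e-05,  2.75281338e+00]), 'ft_force': array([ 1.09666253,  0.01013403, -0.86708498]), 'moment': array([ 0.02986789, -0.03251089, -0.03142727]), 'grip_force': 0.0, 'opening': 1.0017322140771732}
scene 42.970437233539634 -0.16525209021657025 [[0.35, -0.74, 0.58, 1257.62], [0.94, 0.28, -0.22, -264.53], [0.01, 0.62, 0.79, 1030.63], [0.0, 0.0, 0.0, 1.0]]
wide_board 0.84 [300.8, 163.3, 426.2, 278.6] 6302
  c [np.float64(365.60361789907967), np.float64(224.9013011742304)] [655. 164.  79.] [614. 193.  15.]
wide_board 0.2 [303.0, 159.3, 388.8, 225.2] 1302
  c [np.float64(349.5821812596006), np.float64(196
[... 709 characters left out ...]
t64(190.28962418300654), np.float64(188.97535403050108)] [601. 182.  79.] [615. 194.  15.]
wide_grip 0.59 [167.8, 161.6, 233.0, 265.5] 1457
  c [np.float64(197.80233356211394), np.float64(205.03363074811256)] [566. 166.  79.] [577. 176.  15.]
wide_cap 0.71 [147.0, 153.4, 211.9, 206.5] 1360
  c [np.float64(182.60367647058823), np.float64(178.75514705882352)] [624. 199.  79.] [639. 212.  15.]
wide_cap 0.69 [138.6, 131.0, 240.8, 263.2] 7368
  c [np.float64(190.04017372421282), np.float64(188.67318132464712)] [602. 183.  79.] [615. 194.  15.]
narrow_ear 0.69 [360.3, 163.1, 385.5, 201.2] 182
  c [np.float64(370.1208791208791), np.float64(182.3021978021978)] [ 612. -204.   79.] [ 626. -218.   15.]
```

View pics/scene1.png

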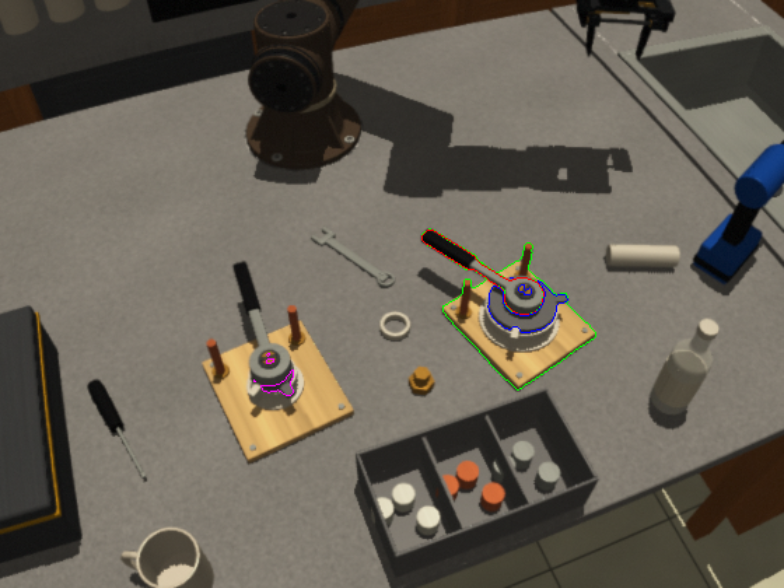

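```bash
python3 - <<'E'
from h import *
p=read_camera("top"); im=p["img"]
c=im[110:285,110:270]; cv2.imwrite("pics/topc.png",cv2.resize(c,None,fx=3.4,fy=3.4,interpolation=cv2.INTER_CUBIC))
E
```

```text
(no output)
```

View pics/topc.png

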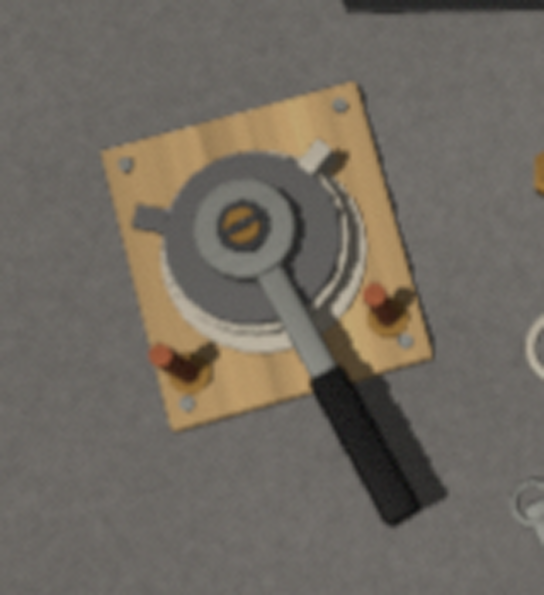

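The scene view shows the wide fitting right of centre. Its ear is at about (563,298) of 784x588, its lug at about (514,333), and its handle points to the upper left. In the top crop (544x595) the board corners are at (102,152), (355,83), (433,352) and (173,430). The bolt is at (243,225), the handle runs from (330,370) to (402,512), the ear is at (150,217) and the lug at (315,157).

```bash
python3 - <<'E'
from h import *
p=read_camera("top"); f=lambda a,z: to_plane(p,np.array(a)/3.4+110-0.35,z)[:,:2]
C=f([(102,152),(355,83),(433,352),(173,430)],15); O=C.mean(0); print(C.round(),O.round(1))
print('sizes',np.linalg.norm(np.diff(C,axis=0),axis=1).round())
bx=C[:2].mean(0)-C[2:].mean(0); by=np.degrees(np.arctan2(bx[1],bx[0])); print('board yaw',by)
for z in(90,100): print('bolt',z,f([(243,225)],z).round(1))
H=f([(330,370),(402,512)],84); d=H-O; print(H.round(),np.linalg.norm(d,axis=1).round(),np.degrees(np.arctan2(d[:,1],d[:,0])))
for n,q in(('ear',(148,217)),('lug',(315,157))):
    e=f([q],63)[0]-O; print(n,np.linalg.norm(e).round(),by-np.degrees(np.arctan2(e[1],e[0])))
ph=np.arctan2(*(H.mean(0)-O)[::-1]); G=O+155*np.array([np.cos(ph),np.sin(ph)]); print('grip',G.round(1),ph%(2*np.pi))
P=read_camera("scene"); r=cut_out("wide_grip",P)
print('proj grip scene',proj(P,[*G,79]), 'axis',proj(P,[*O,90]))
s=state(); y=s["tcp_rot"][2]; X=np.array([np.cos(y),np.sin(y)]);Y=np.array([np.sin(y),-np.cos(y)]); dd=G-s["eef_pos"][:2]; print('shift',dd@X,dd@Y,'turn',-(ph%(2*np.pi)-y))
E
```

```text
[[698. 312.]
 [745. 141.]
 [558.  87.]
 [507. 259.]] [626.8 199.6]
sizes [178. 195. 179.]
board yaw 15.824005864358124
bolt 90 [[627.9 200.5]]
bolt 100 [[625.5 198.6]]
[[536. 146.]
 [448. 100.]] [105. 205.] [-149.27856533 -151.04733663]
ear 69.0 -62.91111364344816
lug 66.0 52.895441100828506
grip [492.  123.1] 3.6574038148193906
proj grip scene [[320.26667608 178.80593656]] axis [[374.69513969 208.41978426]]
shift -408.5872898990358 -324.56318104092725 turn -0.9045853141482514
```

Call:
{"name": "jog_arm", "arguments": {
  "motion": [
    [[-30, -24, 0], 0],
    [[-68, -54, 0], 0],
    [[-106, -84, 0], 0],
    [[-144, -114, 0], 0],
    [[-182, -145, 0], 0]
  ],
  "grip": 0.3
}}

```text
t: 1.2
eef_pos: [351.0, 373.6, 239.8]
tcp_rot: [3.141, 0.0, 2.753]
ft_force: [1.7, -0.1, 0.5]
opening: 0.713
grip_force: 0.0
```

Call:
{"name": "jog_arm", "arguments": {
  "motion": [
    [[-38, -30, 0], 0],
    [[-76, -60, 0], 0],
    [[-114, -90, 0], 0],
    [[-152, -120, 0], 0],
    [[-190, -150, 0], 0]
  ]
}}

```text
t: 1.7
eef_pos: [470.0, 162.5, 239.9]
tcp_rot: [3.141, 0.0, 2.753]
ft_force: [0.6, 0.4, -0.2]
opening: 0.698
grip_force: 0.0
```

Call:
{"name": "jog_arm", "arguments": {
  "motion": [
    [[-20, -16, 0], -0.1],
    [[-36, -30, 0], -0.24],
    [[-36, -30, 0], -0.38],
    [[-36, -30, 0], -0.52],
    [[-36, -30, 0], -0.66]
  ]
}}

```text
t: 2.2
eef_pos: [491.4, 122.7, 239.7]
tcp_rot: [3.142, 0.0, -2.865]
ft_force: [-0.1, -0.4, -0.1]
opening: 0.7
grip_force: 0.0
```

Call:
{"name": "jog_arm", "arguments": {
  "motion": [
    [[0, 0, 0], -0.13],
    [[0, 0, 0], -0.245],
    [[0, 0, 30], -0.245],
    [[0, 0, 50], -0.245],
    [[0, 0, 50], -0.245]
  ]
}}

```text
t: 2.7
eef_pos: [490.3, 122.8, 187.8]
tcp_rot: [3.14, -0.003, -2.625]
ft_force: [-0.7, -1.7, 0.1]
opening: 0.699
grip_force: 0.0
```

```bash
cat >> h.py <<'E'
O=np.array([626.8,199.6])
def rel(ph):
    s=state(); y=s["tcp_rot"][2]; X=np.array([np.cos(y),np.sin(y)]);Y=np.array([np.sin(y),-np.cos(y)])
    G=O+155*np.array([np.cos(ph),np.sin(ph)]); d=G-s["eef_pos"][:2]
    print('t',s["t"],'pos',s["eef_pos"].round(1),'yaw',y%(2*np.pi),'shift',(d@X).round(1),(d@Y).round(1),(s["eef_pos"][2]-85).round(1),'turn',-((ph-y+np.pi)%(2*np.pi)-np.pi),'op',s["opening"],s["joints"].round(2),s["ft_force"].round(1))
E
python3 - <<'E'
from h import *
rel(3.6574)
P=read_camera("scene"); im=P["img"][100:260,240:460]; cv2.imwrite("pics/s2.png",cv2.resize(im,None,fx=3.5,fy=3.5,interpolation=2))
E
```

```text
t 2.7 pos [490.3 122.8 187.8] yaw 3.65774355735885 shift -1.6 -0.6 102.8 turn 0.00034355735884972205 op 0.6992690090311631 [ 0.11  0.39  1.91  0.    0.85 -1.97] [-0.7 -1.7  0.1]
```

View pics/s2.png

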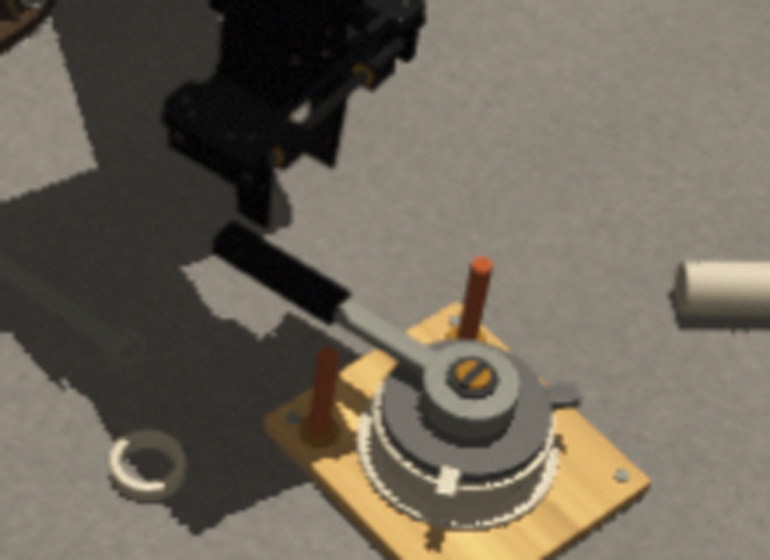

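The crop shows the fingers at (250,215) and (330,160) straddling the black handle, which runs from (220,240) to (345,300). The gripper is still above it, so I go down and close.

Call:
{"name": "jog_arm", "arguments": {
  "motion": [
    [[0, 0, 30], 0],
    [[0, 0, 60], 0],
    [[0, 0, 85], 0],
    [[0, 0, 102], 0],
    [[0, 0, 102], 0]
  ]
}}

```text
t: 3.25
eef_pos: [491.2, 123.0, 87.0]
tcp_rot: [3.141, -0.002, -2.625]
ft_force: [-0.2, 0.2, -0.1]
opening: 0.701
grip_force: 0.0
```

Call:
{"name": "jog_arm", "arguments": {
  "motion": [
    [[0, 0, 0], 0],
    [[0, 0, 0], 0],
    [[0, 0, 0], 0],
    [[0, 0, 0], 0],
    [[0, 0, 0], 0]
  ],
  "grip": 1
}}

```text
t: 3.75
eef_pos: [491.4, 123.0, 88.1]
tcp_rot: [-3.141, 0.001, -2.625]
ft_force: [0.0, -0.2, -0.2]
opening: 0.335
grip_force: 0.0
```

```bash
python3 - <<'E'
from h import *
rel(3.6574)
# arcs: clockwise step th from current, in the tool frame at call start (x outwards, y=(sin,-cos): clockwise side)
for th in(.12,.24,.36,.48,.6): print(th,155*(np.cos(th)-1),155*np.sin(th))
E
```

```text
t 3.75 pos [491.4 123.   88.1] yaw 3.657758222052788 shift -0.6 -0.1 3.1 turn 0.0003582220527889035 op 0.33469240168377246 [ 0.11  0.55  1.99  0.    0.6  -1.97] [ 0.  -0.2 -0.2]
0.12 -1.114661442650731 18.5553921297825
0.24 -4.442613897935402 36.84390709620586
0.36 -9.935992329920104 54.60250615763894
0.48 -17.515786969210957 71.57577220892985
0.6 -27.072979688999858 87.51958337623049
```

Call:
{"name": "jog_arm", "arguments": {
  "motion": [
    [[0, 0, 1], 0],
    [[0, 0, 3], 0],
    [[0, 0, 3], 0],
    [[0, 0, 3], 0],
    [[0, 0, 3], 0]
  ]
}}

```text
t: 4.25
eef_pos: [491.7, 123.0, 86.2]
tcp_rot: [-3.141, 0.002, -2.625]
ft_force: [-4.8, -0.4, 23.6]
opening: 0.251
grip_force: 30.0
```

Call:
{"name": "jog_arm", "arguments": {
  "motion": [
    [[-0.3, 9.3, 0], 0.06],
    [[-1.1, 18.6, 0], 0.12],
    [[-2.5, 27.8, 0], 0.18],
    [[-4.4, 36.8, 0], 0.24],
    [[-4.4, 36.8, 0], 0.24]
  ]
}}

```text
t: 4.75
eef_pos: [476.9, 158.1, 86.2]
tcp_rot: [-3.142, 0.002, -2.866]
ft_force: [-5.9, -2.2, 25.1]
opening: 0.249
grip_force: 30.0
```

```bash
python3 - <<'E'
from h import *
rel(3.6574-.24)
E
```

```text
t 4.75 pos [476.9 158.1  86.2] yaw 3.4168794904056154 shift -0.6 -0.9 1.2 turn -0.0005205095943843219 op 0.24893591210526939 [ 0.19  0.55  2.01  0.    0.59 -1.66] [-5.9 -2.2 25.1]
```

Call:
{"name": "jog_arm", "arguments": {
  "motion": [
    [[-0.4, 10.8, -1.5], 0.07],
    [[-1.5, 21.6, -1.5], 0.14],
    [[-3.4, 32.3, -1.5], 0.21],
    [[-6.0, 42.8, -1.5], 0.28],
    [[-9.4, 53.2, -1.5], 0.35]
  ]
}}

```text
t: 5.25
eef_pos: [471.4, 211.3, 86.4]
tcp_rot: [-3.141, 0.0, 3.066]
ft_force: [-0.1, -1.1, 3.7]
opening: 0.251
grip_force: 30.0
```

Call:
{"name": "jog_arm", "arguments": {
  "motion": [
    [[-0.4, 10.8, 0], 0.07],
    [[-1.5, 21.6, 0], 0.14],
    [[-3.1, 30.8, 0], 0.2],
    [[-3.1, 30.8, 0], 0.2]
  ]
}}

```text
t: 5.65
eef_pos: [476.7, 242.2, 86.4]
tcp_rot: [3.142, -0.0, 2.867]
ft_force: [-3.6, -0.5, 7.9]
opening: 0.249
grip_force: 30.0
```

```bash
python3 - <<'E'
from h import *
rel(3.6574-.79)
P=read_camera("scene"); im=P["img"][100:260,240:460]; cv2.imwrite("pics/s3.png",cv2.resize(im,None,fx=3.5,fy=3.5,interpolation=2))
E
```

```text
t 5.65 pos [476.7 242.2  86.4] yaw 2.867353604501794 shift -1.1 -0.4 1.4 turn -4.6395498205953345e-05 op 0.24912080447962284 [ 0.35  0.58  1.93  0.    0.64 -0.95] [-3.6 -0.5  7.9]
```

View pics/s3.png

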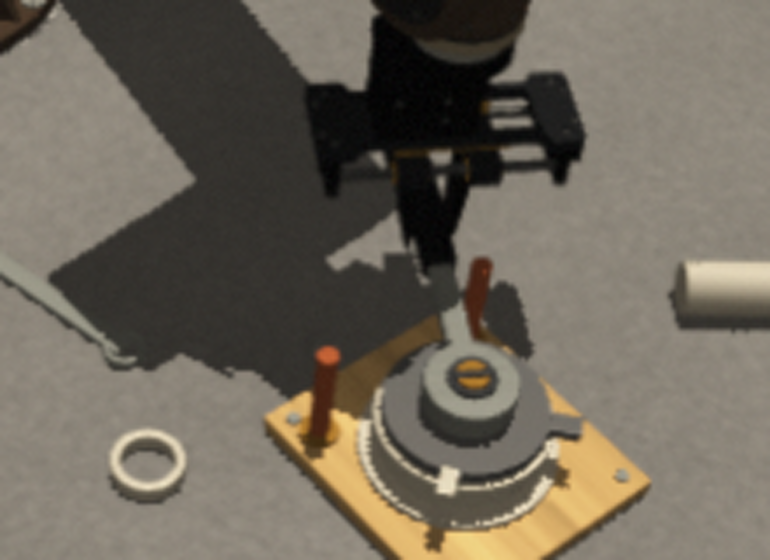

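The ear is now at (568,427) in the crop, so it has moved about half a radian. The wrench is near the clockwise stub at (480,290), so I swing it back.

Call:
{"name": "jog_arm", "arguments": {
  "motion": [
    [[-0.9, -17, 0], -0.11],
    [[-3.7, -33.8, 0], -0.22],
    [[-8.4, -50.2, 0], -0.33],
    [[-14.8, -66, 0], -0.44],
    [[-22.9, -81, 0], -0.55]
  ]
}}

```text
t: 6.2
eef_pos: [477.3, 156.6, 86.4]
tcp_rot: [3.142, 0.001, -2.86]
ft_force: [4.4, 2.7, -0.7]
opening: 0.246
grip_force: 30.0
```

Call:
{"name": "jog_arm", "arguments": {
  "motion": [
    [[-0.9, -17, 0], -0.11],
    [[-3.7, -33.8, 0], -0.22],
    [[-8.4, -50.2, 0], -0.33],
    [[-14.8, -66, 0], -0.44],
    [[-22.9, -81, 0], -0.55]
  ]
}}

```text
t: 6.7
eef_pos: [522.1, 85.2, 86.4]
tcp_rot: [-3.141, 0.002, -2.31]
ft_force: [6.7, 10.2, -2.7]
opening: 0.251
grip_force: 30.0
```

```bash
python3 - <<'E'
from h import *
rel(3.6574-.79+1.1)
E
```

```text
t 6.7 pos [522.1  85.2  86.4] yaw 3.973112160063632 shift -0.0 0.6 1.4 turn 0.00571216006363251 op 0.25148360717879575 [ 0.04  0.57  1.94  0.    0.63 -2.37] [ 6.7 10.2 -2.7]
```

Call:
{"name": "jog_arm", "arguments": {
  "motion": [
    [[-0.9, 17, 0], 0.11],
    [[-3.7, 33.8, 0], 0.22],
    [[-8.4, 50.2, 0], 0.33],
    [[-14.8, 66, 0], 0.44],
    [[-22.9, 81, 0], 0.55]
  ]
}}

```text
t: 7.2
eef_pos: [477.0, 157.6, 86.4]
tcp_rot: [-3.141, 0.001, -2.868]
ft_force: [3.2, -0.4, -0.0]
opening: 0.247
grip_force: 30.0
```

Call:
{"name": "jog_arm", "arguments": {
  "motion": [
    [[-0.9, 17, 0], 0.11],
    [[-3.7, 33.8, 0], 0.22],
    [[-8.4, 50.2, 0], 0.33],
    [[-14.8, 66, 0], 0.44],
    [[-22.9, 81, 0], 0.55]
  ]
}}

```text
t: 7.7
eef_pos: [476.6, 241.9, 86.4]
tcp_rot: [-3.141, -0.0, 2.865]
ft_force: [1.2, -2.3, 2.5]
opening: 0.251
grip_force: 30.0
```

```bash
python3 - <<'E'
from h import *
rel(3.6574-.79)
P=read_camera("scene"); im=P["img"][100:260,240:460]; cv2.imwrite("pics/s4.png",cv2.resize(im,None,fx=3.5,fy=3.5,interpolation=2))
E
```

```text
t 7.7 pos [476.6 241.9  86.4] yaw 2.8649004327345375 shift -1.1 -0.1 1.4 turn -0.00249956726546241 op 0.2512516358224462 [ 0.35  0.58  1.93 -0.    0.64 -0.95] [ 1.2 -2.3  2.5]
```

View pics/s4.png

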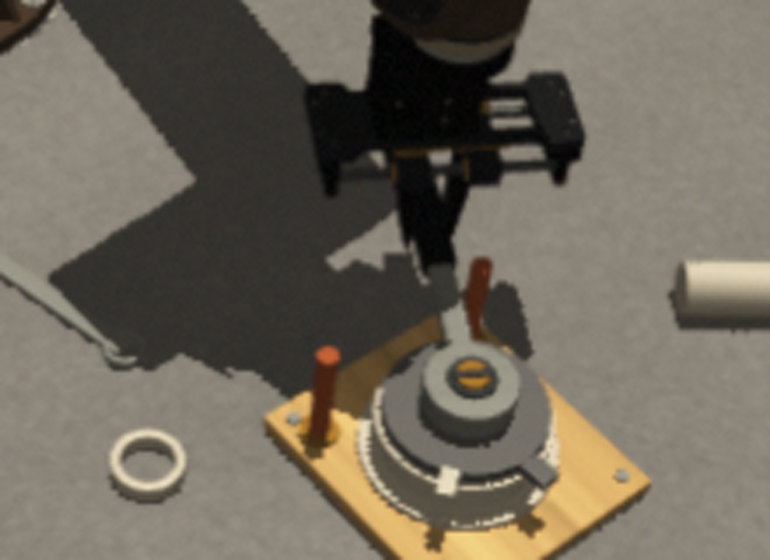

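The ear is now at (540,470), and the lug is at (448,482). I'll swing back, then go forward watching the force.

Call:
{"name": "jog_arm", "arguments": {
  "motion": [
    [[-0.9, -17, 0], -0.11],
    [[-3.7, -33.8, 0], -0.22],
    [[-8.4, -50.2, 0], -0.33],
    [[-14.8, -66, 0], -0.44],
    [[-22.9, -81, 0], -0.55]
  ]
}}

```text
t: 8.25
eef_pos: [477.3, 156.7, 86.4]
tcp_rot: [-3.142, 0.001, -2.859]
ft_force: [4.2, 2.9, -0.9]
opening: 0.25
grip_force: 30.0
```

Call:
{"name": "jog_arm", "arguments": {
  "motion": [
    [[-0.9, -17, 0], -0.11],
    [[-3.7, -33.8, 0], -0.22],
    [[-8.4, -50.2, 0], -0.33],
    [[-14.8, -66, 0], -0.44],
    [[-22.9, -81, 0], -0.55]
  ]
}}

```text
t: 8.75
eef_pos: [522.2, 85.2, 86.4]
tcp_rot: [-3.141, 0.002, -2.31]
ft_force: [6.4, 11.3, -1.9]
opening: 0.253
grip_force: 30.0
```

Call:
{"name": "jog_arm", "arguments": {
  "motion": [
    [[-0.9, 17, 0], 0.11],
    [[-3.7, 33.8, 0], 0.22],
    [[-8.4, 50.2, 0], 0.33],
    [[-14.8, 66, 0], 0.44],
    [[-14.8, 66, 0], 0.44]
  ]
}}

```text
t: 9.25
eef_pos: [482.4, 142.3, 86.4]
tcp_rot: [-3.142, 0.001, -2.756]
ft_force: [0.6, -3.9, 4.3]
opening: 0.249
grip_force: 30.0
```

```bash
python3 - <<'E'
from h import *
rel(3.6574-.79+1.1-.44)
P=read_camera("scene")
print('ear before: ',end='')
for q in((540,470),(448,482)):
    e=to_plane(P,[240+q[0]/3.5,100+q[1]/3.5],63)[0,:2]-O; print(15.8-np.degrees(np.arctan2(e[1],e[0])),np.linalg.norm(e))
im=P["img"][100:260,240:460]; cv2.imwrite("pics/s5.png",cv2.resize(im,None,fx=3.5,fy=3.5,interpolation=2))
E
```

```text
t 9.25 pos [482.4 142.3  86.4] yaw 3.5273710443928317 shift -0.4 -1.2 1.4 turn -2.8955607168867914e-05 op 0.24891358515226825 [ 0.16  0.55  2.    0.    0.59 -1.8 ] [ 0.6 -3.9  4.3]
ear before: -2.5629126790745254 68.17193700533171
52.49258214244969 64.97734135802752
```

View pics/s5.png

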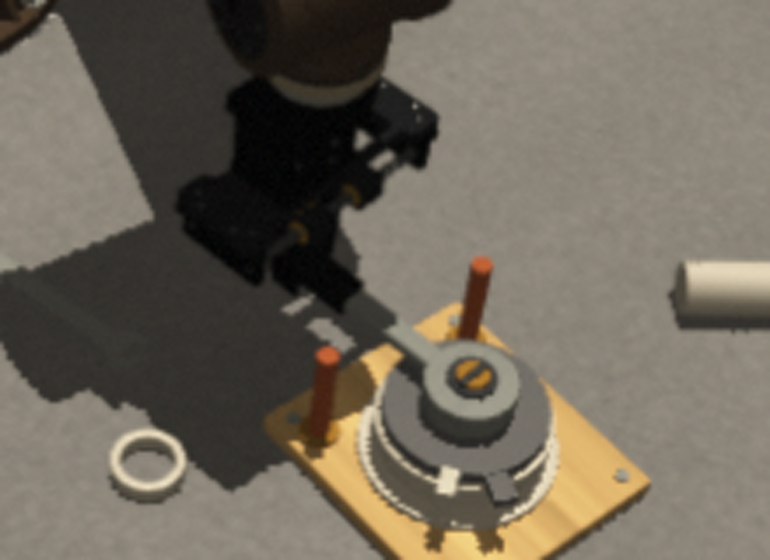

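The ear at (503,487) is about 20° short of the lug at (448,482). I'll continue in small steps.

Call:
{"name": "jog_arm", "arguments": {
  "motion": [
    [[-0.3, 9.3, 0], 0.06],
    [[-1.1, 18.6, 0], 0.12],
    [[-2.5, 27.8, 0], 0.18],
    [[-4.4, 36.8, 0], 0.24],
    [[-4.4, 36.8, 0], 0.24]
  ]
}}

```text
t: 9.8
eef_pos: [472.8, 177.0, 86.3]
tcp_rot: [-3.142, -0.0, -2.993]
ft_force: [-3.0, -2.2, 8.6]
opening: 0.249
grip_force: 30.0
```

Call:
{"name": "jog_arm", "arguments": {
  "motion": [
    [[0, 4.6, 0], 0.03],
    [[-0.3, 9.3, 0], 0.06],
    [[-0.3, 9.3, 0], 0.06]
  ]
}}

```text
t: 10.1
eef_pos: [471.7, 185.9, 86.3]
tcp_rot: [-3.141, -0.001, -3.053]
ft_force: [-3.5, -0.2, 8.7]
opening: 0.249
grip_force: 30.0
```

```bash
python3 - <<'E'
from h import *
rel(3.6574-.79+1.1-.74)
P=read_camera("scene")
im=P["img"][180:260,320:430]; cv2.imwrite("pics/s6.png",cv2.resize(im,None,fx=6,fy=6,interpolation=2))
E
```

```text
t 10.1 pos [471.7 185.9  86.3] yaw 3.2304589435515347 shift -0.7 0.4 1.3 turn 0.0030589435515349095 op 0.24935713672097543 [ 0.25  0.55  1.99 -0.    0.6  -1.41] [-3.5 -0.2  8.7]
```

View pics/s6.png

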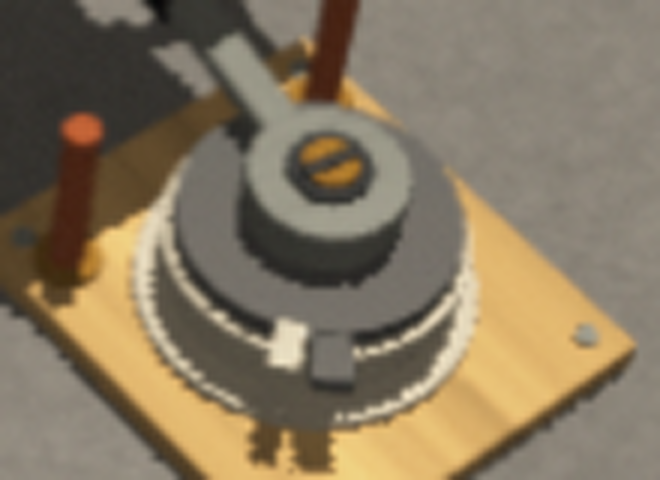

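The ear (left edge at x=312) is almost at the lug (right edge at x=305). A few more small steps, stopping when the force rises.

Call:
{"name": "jog_arm", "arguments": {
  "motion": [
    [[0, 4.6, 0], 0.03],
    [[-0.3, 9.3, 0], 0.06],
    [[-0.3, 9.3, 0], 0.06]
  ]
}}

```text
t: 10.45
eef_pos: [471.1, 195.1, 86.3]
tcp_rot: [-3.141, -0.001, -3.113]
ft_force: [-4.5, -0.5, 9.3]
opening: 0.247
grip_force: 30.0
```

Call:
{"name": "jog_arm", "arguments": {
  "motion": [
    [[0, 3.1, 0], 0.02],
    [[0, 6.2, 0], 0.04],
    [[0, 6.2, 0], 0.04]
  ]
}}

```text
t: 10.75
eef_pos: [471.0, 201.1, 86.4]
tcp_rot: [-3.141, -0.001, 3.131]
ft_force: [-4.5, -0.4, 8.7]
opening: 0.249
grip_force: 30.0
```

Call:
{"name": "jog_arm", "arguments": {
  "motion": [
    [[0, 4.6, 0], 0.03],
    [[-0.3, 9.3, 0], 0.06],
    [[-0.3, 9.3, 0], 0.06]
  ]
}}

```text
t: 11.05
eef_pos: [471.4, 210.8, 86.3]
tcp_rot: [-3.142, -0.001, 3.07]
ft_force: [-5.2, 2.0, 8.0]
opening: 0.251
grip_force: 30.0
```

```bash
python3 - <<'E'
from h import *
rel(3.6574-.79+1.1-.90)
P=read_camera("scene")
im=P["img"][180:260,320:430]; cv2.imwrite("pics/s7.png",cv2.resize(im,None,fx=6,fy=6,interpolation=2))
E
```

```text
t 11.05 pos [471.4 210.8  86.3] yaw 3.0701980116356817 shift -0.8 0.3 1.3 turn 0.0027980116356816076 op 0.2512320545313166 [ 0.29  0.56  1.97  0.    0.61 -1.21] [-5.2  2.   8. ]
```

View pics/s7.png

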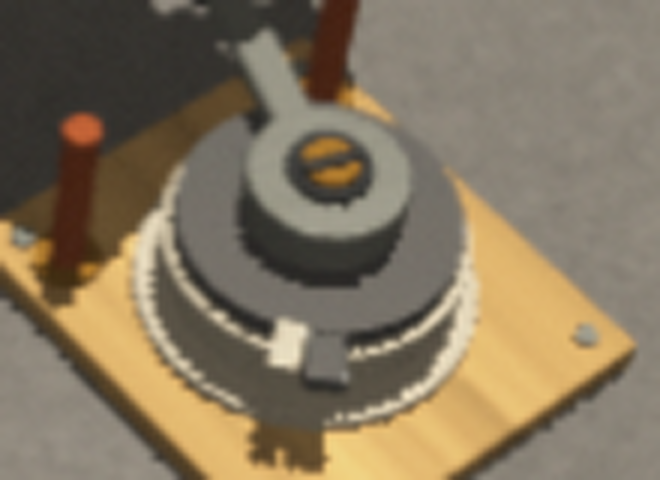

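The ear now abuts the lug at x≈305 and their shadows have merged. I'll push slightly more to confirm with the force.

Call:
{"name": "jog_arm", "arguments": {
  "motion": [
    [[0, 3.1, 0], 0.02],
    [[0, 6.2, 0], 0.04],
    [[0, 6.2, 0], 0.04]
  ]
}}

```text
t: 11.4
eef_pos: [471.9, 217.0, 86.4]
tcp_rot: [-3.142, -0.001, 3.03]
ft_force: [-5.6, 3.0, 8.4]
opening: 0.25
grip_force: 30.0
```

Call:
{"name": "jog_arm", "arguments": {
  "motion": [
    [[0, 3.1, 0], 0.02],
    [[0, 6.2, 0], 0.04],
    [[0, 6.2, 0], 0.04]
  ]
}}

```text
t: 11.7
eef_pos: [472.7, 223.1, 86.4]
tcp_rot: [-3.142, -0.001, 2.99]
ft_force: [-4.9, 2.7, 8.5]
opening: 0.252
grip_force: 30.0
```

```bash
python3 - <<'E'
from h import *
rel(3.6574-.79+1.1-.98)
P=read_camera("scene"); T=read_camera("top")
cv2.imwrite("pics/s8.png",cv2.resize(P["img"][180:260,320:430],None,fx=6,fy=6,interpolation=2))
a,b,c=[cv2.imread(f"pics/s{i}.png",0).astype(float)[320:400,250:380] for i in(6,7,8)]
print('ear area diff 6-7',abs(a-b).mean(),'7-8',abs(b-c).mean())
c=T["img"][110:200,135:245]; cv2.imwrite("pics/t8.png",cv2.resize(c,None,fx=6,fy=6,interpolation=2))
E
```

```text
t 11.7 pos [472.7 223.1  86.4] yaw 2.9904392015041066 shift -0.9 0.4 1.4 turn 0.0030392015041065257 op 0.25194786934006996 [ 0.31  0.56  1.95  0.    0.62 -1.11] [-4.9  2.7  8.5]
ear area diff 6-7 3.940576923076923 7-8 0.7911538461538462
```

View pics/t8.png

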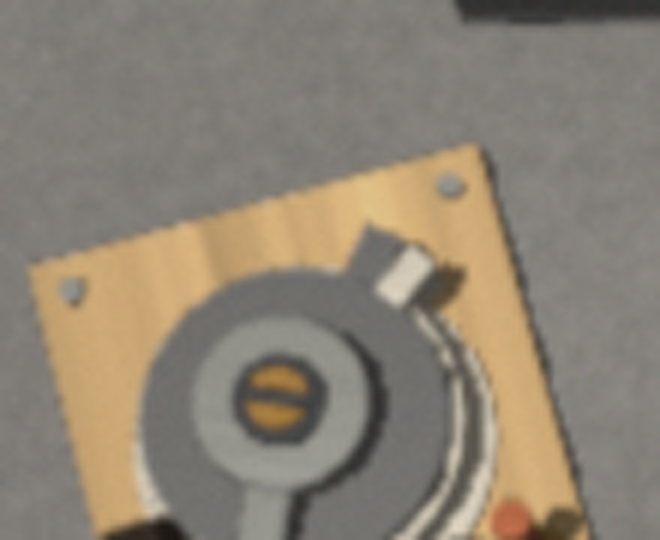

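In the top crop the ear at (375,250) sits flush against the lug at (405,275). It no longer moves while the wrench slips on, so the cap is home. Now I let go and rise.

Call:
{"name": "jog_arm", "arguments": {
  "motion": [
    [[0, 0, 0], 0],
    [[0, 0, 0], 0],
    [[0, 0, 0], 0],
    [[0, 0, 0], 0],
    [[0, 0, 0], 0]
  ],
  "grip": 0.3
}}

```text
t: 12.3
eef_pos: [472.9, 223.2, 86.0]
tcp_rot: [-3.142, -0.0, 2.988]
ft_force: [-0.3, -0.1, -0.3]
opening: 0.612
grip_force: 0.0
```

Call:
{"name": "jog_arm", "arguments": {
  "motion": [
    [[0, 0, -15], 0],
    [[0, 0, -40], 0],
    [[0, 0, -70], 0],
    [[0, 0, -100], 0],
    [[0, 0, -120], 0]
  ]
}}

```text
t: 12.8
eef_pos: [473.1, 223.4, 208.1]
tcp_rot: [3.141, 0.002, 2.988]
ft_force: [-0.4, -0.8, 0.4]
opening: 0.699
grip_force: 0.0
```

Call:
{"name": "jog_arm", "arguments": {
  "motion": [
    [[0, 0, 0], 0],
    [[0, 0, 0], 0],
    [[0, 0, 0], 0]
  ]
}}

```text
t: 13.1
eef_pos: [472.4, 223.1, 205.0]
tcp_rot: [-3.141, -0.001, 2.988]
ft_force: [0.1, -0.3, -0.4]
opening: 0.702
grip_force: 0.0
```

```bash
python3 - <<'E'
from h import *
rel(3.0)
P=read_camera("scene"); cv2.imwrite("pics/s9.png",cv2.resize(P["img"][80:290,110:460],None,fx=2.2,fy=2.2,interpolation=2))
E
```

```text
t 13.1 pos [472.4 223.1 205. ] yaw 2.987831390563939 shift -1.2 -1.5 120.0 turn -0.012168609436061129 op 0.7024081734058072 [ 0.31  0.39  1.85  0.    0.91 -1.1 ] [ 0.1 -0.3 -0.4]
```

View pics/s9.png

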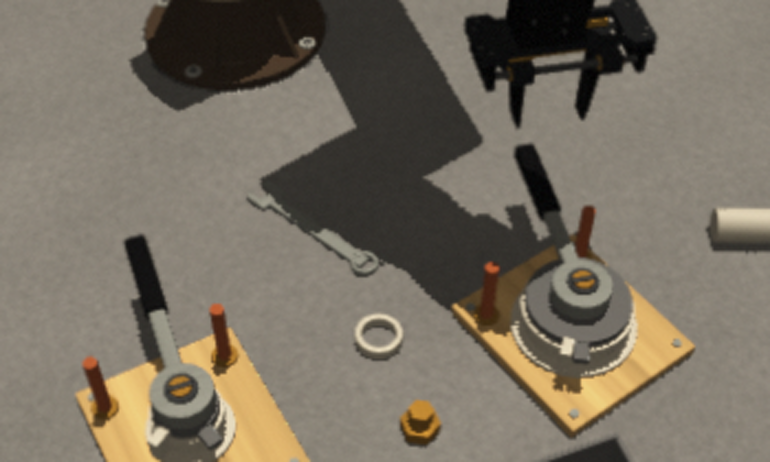

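The wrench is free, with its handle at (535,180). The ear at (580,350) touches the lug at (568,347), and the narrow fitting is untouched.

```bash
python3 -c "
from cell import job_done; print(job_done())"
```

```text
the job is handed in; nothing more can be done
None
```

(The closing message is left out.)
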